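# Close a sprung Petri dish carrier

### The arm

A 6-joint arm with a two-finger parallel gripper is mounted at the origin on the work surface. World frame = base frame: x ahead of the robot, y to its left, z up, the work surface at z = 0. Lengths are in mm, angles in rad, forces in N, time in s.
With the tool pointing down it reaches from about 275 to 725 mm from the base axis. Payload 5.6 kg.
Tool frame: the origin (TCP) lies midway between the tips of the shut fingers; the grasp point (between the pads) lies 19 mm behind it; z points along the fingers, y is the line along which they close (so a half turn about z gives the same grasp; the last joint's range is limited). The gripper opens to 85 mm and grips with 20 to 120 N. Pads are 22 mm wide; open, the fingers measure 114 mm over their backs; the gripper's body (76 mm by 85 mm) begins 54 mm behind the grasp point. The pads swing forward as they close: fully open they stand 13 mm farther back than shut.
Start: joints at [-0.942, 0.255, 0.108, 0, -1.424, -0.285], TCP at [185.406, -517.801, 204.683] pointing down, gripper open.
Joint ranges: [-2.95, 2.95], [-1.21, 1.97], [-1.09, 1.5], [-2.87, 1.71], [-2.94, -0.07], [-3.05, 3.05]. Speed limits (rad/s): [2.57, 2.57, 3.14, 3.14, 3.14, 3.14].

### API

Orientations are given as a unit quaternion [x, y, z, w].
In Python, from cell import manip gives the robot as it stands.
- The arm moves only by the tool drive_tool, never from a script. Its argument "steps" is a list that holds one entry, the list of rows, each a list of 6 numbers: the shift along the tool's x, y, z in mm, then the turn, a rotation vector about the tool's x, y, z in rad. In form: [[[x, y, z, ax, ay, az], ...]]. A call has exactly 5 rows; each row is the pose to reach, as a shift and turn from the pose commanded when the call began, along the tool's axes at that moment; what a row does not reach only later rows make up. A row lasts 1/8 s, in which the tool goes at most 62.5 mm and 10.7 degrees, less where a joint would pass 70% of its speed; a pose out of reach is approached as far as the arm can. A call with a gripper value outside its range is refused whole. "fingers" is the opening in per cent of the stroke, from 0 (shut) to 100 (fully open), set as the call begins (left out, the last holds). The fingers move at their own pace and stop on an object; "squeeze" is the grip in N (left out, the last holds). Time passes only in rows, so rows that repeat a pose let the fingers close, or fill a call up. It gives the time, the measured TCP pose, the force, the opening and the grip force at its end, in the units of the state.
- manip.read_state(): the state, without advancing time (a new reading comes with each control period).
- manip.grab_frame(name): name is "side" or "top" or "wrist"; returns a dict with "color" (400x640x3 uint8, red, green, blue), "camera_matrix" (3x3 intrinsics, pixels), "cam_to_world" (4x4, takes a point from camera to world coordinates); the wrist camera has in their place "mount" (4x4, takes a point from camera to tool coordinates, whose origin is the TCP and whose axes are the flange's). Camera axes: x right, y up, looking along -z (the intrinsics and any distortion apply to the point x, -y, -z); pixel columns grow to the right and rows downward; lengths in mm; the calibration is good to about 2 mm. A picture is of the moment at which its call begins: read the wrist's pose just before it. There is no depth.
- manip.close_job(): hands the job in; it is judged then, once.
The state is a dict: "time_s": time; "qpos": joint angles; "joint_vel": joint speeds; "joint_torque": joint torques, N m; "position": TCP position; "orientation": TCP orientation; "force": force on the tool from outside, world axes, zero at the start; "ft_torque": the same for the moment, N m; "opening": finger opening in mm; "gripper_force": force on a finger pad.
Only numpy, scipy, OpenCV 4.12 (cv2) and the standard library are available. Lean on these libraries where they do the work, as an engineer would, in place of code of your own. Each camera call takes 0.05 s, during which the arm holds its last target. There are 200 camera calls.

### The job

Pack the small Petri dish for transport: set it down flat on top of the two dishes already in the sprung carrier, keeping it level, not dropping it and letting go of it there, then put the carrier's knobbed lid on and press it down against the spring until both catches have snapped over its flange and it stays fully home. Leave the other things on the bench where they are.

Things in the scene. Friction and masses are not known exactly. Their poses are not given: they have to be found in the camera images.
- small_dish_mid (a point): Centre (8.5 mm above the underside) of the one small closed Petri dish lying loose on the bench, left or right of the carrier: a rigid flat disc 60 mm across, 17 mm high, clear over a straw-coloured filling, about 27 g, same top and bottom, z up. The 90 mm dishes are not it; the two dishes already in the carrier are of the same size.
- lid_knob (a point): Middle of the black knob of the carrier's loose metal lid, on its axis, z up; it lies right way up on the other side of the carrier from the small dish. Round, about 110 g. Knob 26 mm across, 22 mm high: this point is 11 mm below its flat top, 21 mm above the lid's flat metal top, 43 mm above the lid's lower edge. Under the knob a stem 24 mm across, 10 mm high.
- lid_edge (a point): Centre of the lid's open lower edge, 43 mm below the knob's middle. The lid is 22 mm high here: 6 mm top plate, skirt 16 mm deep, 76 mm inside and 82 mm outside diameter; at the lower edge an outward flange 92 mm across, 2.5 mm thick. Laid on the third dish in the carrier it rests loosely, this point about 82 mm above the bench; fully down on the rim, 70 mm; latched, about 71 mm.
- carrier: Sprung dish carrier, fixed firmly to the bench. Origin: centre of its underside, on the axis of its round well; z up. Base 128 mm along its x, 92 mm along y, 12 mm high. Two curved metal walls at +x and -x form the well: 65 mm inside, 73 mm outside diameter; at +y and -y it is open in full-height slots 50 mm wide, where fingers may go. The lid's skirt goes outside the walls, 1.5 mm to spare.
- well_rim (a point): Centre of the well at the height of the walls' rounded top rim, 86 mm above the bench. The two dishes inside end 5 mm below it (81 mm); a third set on them stands 12 mm above it (its centre 89.5 mm above the bench) and does not sink under its own or the lid's weight.
- catch_hook (a point): Hook of one of two alike sprung steel catches outside the walls, at +x (this one) and -x of the carrier, hook 75 mm and top 94 mm above the bench, some 50 mm from the axis. As the lid is pressed down its flange pushes them aside, then they snap over it: it springs back 1 mm and stays, level; let go earlier it springs up. 10 to 18 N in all, straight down on the knob; no need to touch the catches.
- sprung_floor (a joint): How far the carrier's black sprung floor is pushed down, in m: 0 at rest (against its upper stop), about 0.011 with three dishes under the latched lid, at most 0.018. With dishes and lid in place it starts to move at about 3 N of pressing, then 0.5 N per mm.
- wide_dish_a: Bystander: closed Petri dish 90 mm in diameter, 16 mm high; origin at the centre of its underside.
- wide_dish_b: Bystander: a second closed Petri dish 90 mm in diameter, 16 mm high; origin at the centre of its underside.
- jar_cap: Bystander: flat white ribbed screw cap of a wide jar, 98 mm in diameter, 22 mm high, no knob; origin at the centre of its underside.
- beaker: Bystander: empty glass beaker 70 mm in diameter, 95 mm high; origin at the centre of its underside.
- reagent_bottle: Bystander: cream plastic bottle 68 mm in diameter, 165 mm high; origin at the centre of its underside.
- marker: Bystander: marker pen 135 mm long, 17 mm thick, lying along its x; origin at the middle of its underside.
There are look-alikes about, which are no part of the job. What is shaped like the part that bears small_dish_mid but blue or green is not meant.

How it is judged:
By the outcome, as a careful person would: the job done as asked, in the order asked, and still so for the second after the job is handed in, with the robot touching nothing.
It also fails if it takes over 64 s, if anything falls off the work surface, if the arm or the gripper's body presses on something with over 40 N, if the wrist force passes 120 N, or if a joint passes its speed limit or range.

## Working session

There is one attempt and no reset: what is moved stays moved. The work goes in short steps, Python scripts to look and compute and a tool call to move; the robot and the scene stay as the last step left them, time stands still between calls to the robot, and variables do not carry over. Pictures are saved under pics/ and viewed, at most 10 in all, crops included, and the job is handed in when it is done.

Besides the shell and the picture viewer there is one more tool, called after "Call:" as name(argument=value, ...) on one line, values as JSON. drive_tool: Moves the arm, as the interface text tells. Its arguments: {"type":"object","properties":{"steps":{"type":"array","items":{"type":"array","items":{"type":"array","items":{"type":"number"}}}},"fingers":{"type":"number"},"squeeze":{"type":"number"}},"required":["steps"]}

```bash
mkdir -p pics; ls
cat > h.py <<'E'
import numpy as np, cv2
from cell import manip
from scipy.spatial.transform import Rotation as R
def grab(name,fn=None):
    s=manip.read_state(); f=manip.grab_frame(name)
    if name=='wrist':
        T=np.eye(4);T[:3,:3]=R.from_quat(s['orientation']).as_matrix();T[:3,3]=s['position']
        f['cam_to_world']=T@np.array(f['mount'])
    if fn: cv2.imwrite('pics/'+fn,f['color'][:,:,::-1])
    return f
def ray(f,u,v):
    K=np.array(f['camera_matrix']);T=np.array(f['cam_to_world'])
    d=np.linalg.inv(K)@[u,v,1]; d=T[:3,:3]@[d[0],-d[1],-d[2]]
    return T[:3,3],d
def onz(f,u,v,z):
    o,d=ray(f,u,v); return o+d*(z-o[2])/d[2]
def proj(f,p):
    K=np.array(f['camera_matrix']);T=np.array(f['cam_to_world'])
    c=T[:3,:3].T@(np.array(p)-T[:3,3]); q=K@[c[0],-c[1],-c[2]]; return q[:2]/q[2]
E
python3 - <<'E'
from h import *
import pickle
t=grab('top','top.png'); s=grab('side','side.png'); w=grab('wrist')
pickle.dump((t,s,w),open('f.pkl','wb'))
print(t.keys(),w.keys()); print(manip.read_state()); print(w['mount']); print(t['cam_to_world'],s['cam_to_world'],t['camera_matrix'])
E
```

```text
pics
dict_keys(['color', 'camera_matrix', 'cam_to_world']) dict_keys(['color', 'camera_matrix', 'mount', 'cam_to_world'])
{'time_s': 0.15, 'qpos': array([-9.42387089e-01,  2.55606382e-01,  1.07315007e-01, -3.18946896e-04,
       -1.42393523e+00, -2.84589231e-01]), 'joint_vel': array([ 1.07777370e-03, -2.45961316e-03,  2.67782912e-03,  1.97227165e-03,
        7.15047320e-05, -2.99511495e-03]), 'joint_torque': array([-4.88257483e-04, -3.86938620e+01,  2.38082457e+01,  5.36659956e+00,
       -4.51725951e-03, -5.80220927e-06]), 'position': array([ 185.2834116 , -517.41164358,  204.01666338]), 'orientation': array([-1.71041360e-01,  9.85263577e-01,  7.11443702e-04, -1.73652201e-04]), 'force': array([ 0.57123381, -0.03817513,  0.70799029]), 'ft_torque': array([-0.00739532, -0.00228631,  0.04911856]), 'gripper_force': 0.0, 'opening': 85.54088367846799}
[[-9.74061356e-05  9.60709688e-01  2.77555194e-01  6.93991666e+01]
 [ 9.99999534e-01 -1.72984582e-04  9.49699593e-04 -2.55078153e-01]
 [ 9.60398369e-04  2.77555157e-01 -9.60709224e-01 -1.69970217e+02]
 [ 0.00000000e+00  0.00000000e+00  0.00000000e+00  1.00000000e+00]]
[[-9.89486691e-04  9.86860772e-01 -1.61569914e-01  3.69387845e+02]
 [-9.99998903e-01 -7.98333536e-04  1.24801425e-03  5.37477324e+01]
 [ 1.10262962e-03  1.61570972e-01  9.86860479e-01  1.41541582e+03]
 [ 0.00000000e+00  0.00000000e+00  0.00000000e+00  1.00000000e+00]] [[-9.38148103e-01  1.99089894e-01 -2.83269043e-01  2.86759387e+02]
 [-3.46086679e-01 -5.15337289e-01  7.83997123e-01  8.67044782e+02]
 [ 1.01068032e-02  8.33541056e-01  5.52365061e-01  6.69891085e+02]
 [ 0.00000000e+00  0.00000000e+00  0.00000000e+00  1.00000000e+00]] [[463.06063396   0.         320.13073775]
 [  0.         463.06063396 198.02676616]
 [  0.           0.           1.        ]]
```

View pics/top.png

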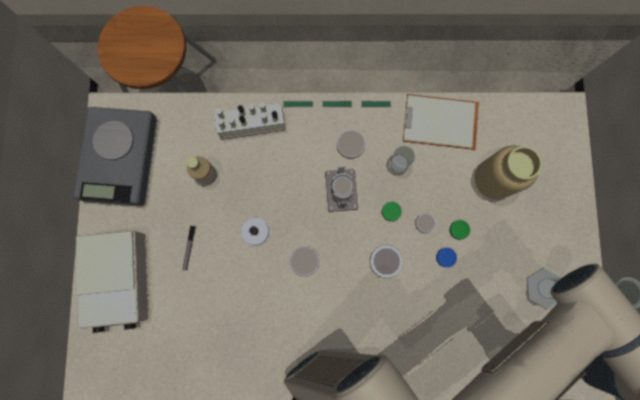

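View pics/side.png

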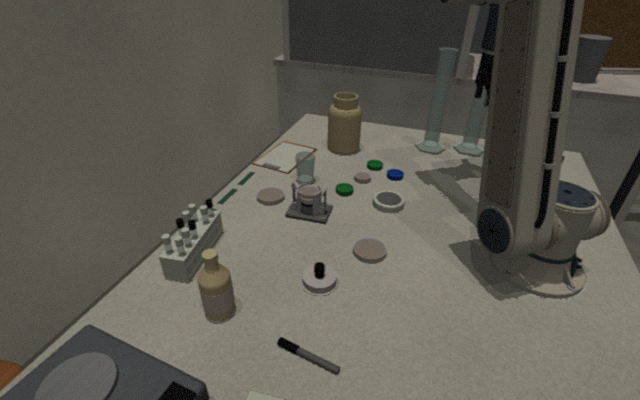

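The top view shows these candidates for the small dish: grey/straw disc (425,223), green discs (392,211) and (459,229), a blue disc (446,257), and larger discs at (351,144), (304,261) and (386,261). The straw disc (425,223) fits, being small and neither green nor blue. The lid with the black knob is at (255,231), left of the carrier at (342,190). I'll measure these and confirm them in an enlarged crop.

Run:
```python
from h import *
import pickle
t,s,w=pickle.load(open('f.pkl','rb'))
im=t['color'][:,:,::-1]
cv2.imwrite('pics/crop.png',cv2.resize(np.ascontiguousarray(im[140:290,230:480]),None,fx=3.2,fy=3.2,interpolation=cv2.INTER_CUBIC))
for n,u,v,z in [('dish',425,223,17),('g1',392,211,17),('lidknob',254,231,75),('jar',386,261,22),('carr',342,187,86),('wide',304,261,16),('wide2',351,144,16),('beaker',402,157,50)]:
    p=onz(t,u,v,z); print(n,p.round(),np.hypot(*p[:2]).round(), 'side px',proj(s,p).round())
# base plate orientation: purple-grey
g=cv2.cvtColor(im,cv2.COLOR_BGR2GRAY)
# knob
m=((g<60)&(np.hypot(*(np.indices(g.shape)-np.array([231,255])[:,None,None]))<15)); print('knob',np.argwhere(m).mean(0)[::-1],m.sum())
cv2.imwrite('pics/crop2.png',cv2.resize(np.ascontiguousarray(im[160:220,315:370]),None,fx=10,fy=10,interpolation=cv2.INTER_CUBIC))
```

```text
dish [ 521. -266.   17.] 585.0 side px [363. 175.]
g1 [ 558. -167.   17.] 583.0 side px [345. 187.]
lidknob [492. 244.  75.] 549.0 side px [324. 257.]
jar [ 407. -144.   22.] 432.0 side px [389. 198.]
carr [620. -12.  86.] 620.0 side px [311. 189.]
wide [407. 100.  16.] 420.0 side px [371. 247.]
wide2 [769. -45.  16.] 771.0 side px [272. 193.]
beaker [ 719. -196.   50.] 745.0 side px [304. 166.]
knob [253.40540541 230.51351351] 37
```

View pics/crop.png

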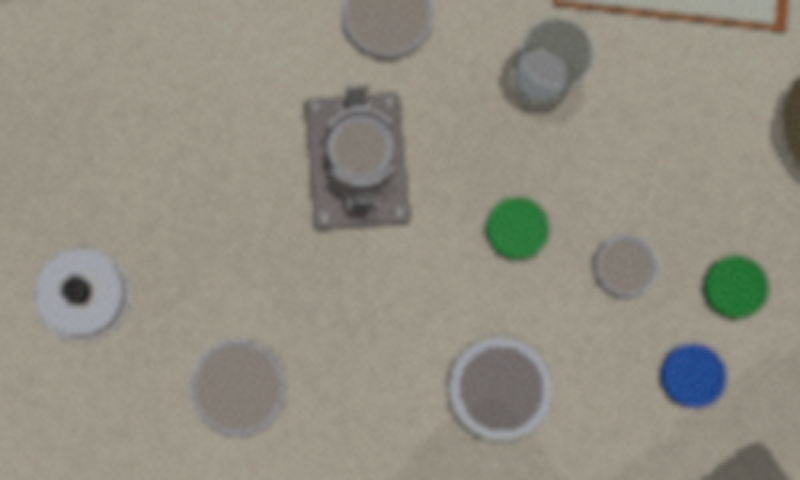

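The crop confirms it: the straw disc at crop (625,267), top-view (425,223), is the right dish, and the neighbours are solid green or blue. The carrier is at crop (360,150) with its catches along the image vertical, tilted about 5° (its x is close to world x, yaw ~+0.09). The lid with its knob is at crop (77,290). I'm moving over the dish.

Call:
drive_tool(steps=[[[-57,18,7,0,0,0.05],[-114,36,14,0,0,0.1],[-171,54,21,0,0,0.15],[-228,71,28,0,0,0.2],[-285,88,35,0,0,0.253]]])

```text
time_s: 0.78
position: [425.3, -337.4, 169.4]
orientation: [-0.045, 0.999, 0.0, -0.0]
force: [0.3, -1.1, 0.7]
opening: 85.5
gripper_force: 0.0
```

```bash
cat >> h.py <<'E'
def shift(target, s=None):
    s=s or manip.read_state()
    return (R.from_quat(s['orientation']).inv().apply(np.array(target)-s['position'])).round(1)
def yaw(s=None):
    s=s or manip.read_state(); m=R.from_quat(s['orientation']).as_matrix(); return np.arctan2(-m[0,1],m[1,1]), m[:,2].round(4)
E
python3 -c "
from h import *
s=manip.read_state();print(s['time_s'],s['position'],yaw(s),shift([521,-266,140],s))"
```

```text
0.775 [ 425.29720997 -337.38919888  169.35847278] (np.float64(0.08919438212587494), array([-2.e-04,  1.e-04, -1.e+00])) [-101.7   62.6   29.3]
```

Call:
drive_tool(steps=[[[-50,31,14,0,0,0],[-102,62.5,29,0,0,0],[-102,62.5,29,0,0,0],[-102,62.5,29,0,0,0],[-102,62.5,29,0,0,0]]])

```text
time_s: 1.4
position: [519.4, -268.3, 141.2]
orientation: [-0.045, 0.999, -0.0, 0.0]
force: [0.0, -0.7, -0.8]
opening: 85.5
gripper_force: 0.0
```

Run:
```python
from h import *
f=grab('wrist','w1.png'); s=manip.read_state(); print(s['position'],s['force'],proj(f,[521,-266,17]),onz(f,320,200,17))
np.savez('w1',T=f['cam_to_world'],K=f['camera_matrix'])
```

```text
[ 519.37235721 -268.3357938   141.34037159] [-0.285939   -0.26764653  0.02166337] [322.74566578 187.25917838] [ 535.7822603  -267.70829937   17.        ]
```

View pics/w1.png

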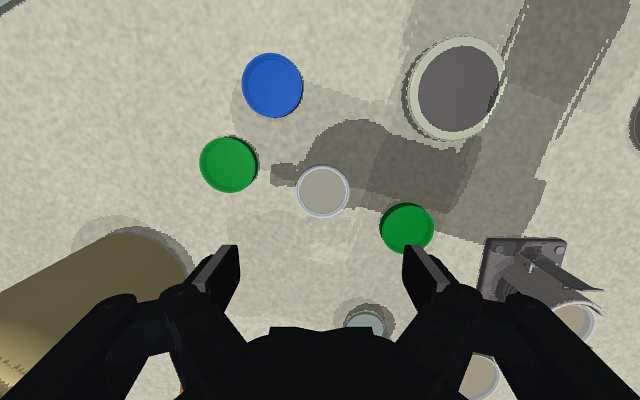

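The dish is at (322,191) between green discs at (228,165) and (407,228). The fingertips are at (230,250) and (412,250). Next I measure the dish finely.

Run:
```python
from h import *
im=cv2.imread('pics/w1.png'); d=np.load('w1.npz'); f=dict(camera_matrix=d['K'],cam_to_world=d['T'])
g=cv2.cvtColor(im,cv2.COLOR_BGR2GRAY)
c=cv2.HoughCircles(cv2.medianBlur(g,3),cv2.HOUGH_GRADIENT,1,40,param1=120,param2=18,minRadius=20,maxRadius=32)
for u,v,r in c[0]:
    if abs(u-322)<120 and abs(v-191)<60:
        p=onz(f,u,v,17);q=onz(f,u+r,v,17);print(u,v,r,p.round(1),np.linalg.norm(q-p).round(1), im[int(v),int(u)])
# filling mask
hsv=cv2.cvtColor(im,cv2.COLOR_BGR2HSV); print(hsv[191,322],hsv[170,322],im[167:172,322])
m=(np.abs(im.astype(int)-im[191,322]).sum(2)<25).astype(np.uint8)
n,l,st,ce=cv2.connectedComponentsWithStats(m); k=l[191,322]; print(st[k],ce[k]); print(onz(f,*ce[k],14))
print('tcp px',proj(f,manip.read_state()['position']))
print(shift([*onz(f,*ce[k],14)[:2],20]))
```

```text
228.5 163.5 29.1 [ 504. -369.   17.] 31.2 [ 54 140  24]
405.5 227.5 25.7 [ 559.7 -167.3   17. ] 29.4 [ 46 131   8]
323.5 189.5 25.1 [ 523.4 -264.9   17. ] 27.6 [145 155 159]
[ 23  27 159] [ 19  26 160] [[196 190 182]
 [198 194 188]
 [140 152 157]
 [144 154 160]
 [144 155 160]]
[ 300  169   45   44 1540] [321.88896104 190.3012987 ]
[ 525.2718165 -266.5453116   14.       ]
tcp px [320.64288423 228.82897005]
[ -5.9   1.3 121.3]
```

Call:
drive_tool(steps=[[[-5,2,40,0,0,0],[-5,2,80,0,0,0],[-5,2,110,0,0,0],[-5,2,128,0,0,0],[-5,2,139.5,0,0,0]]])

```text
time_s: 2.08
position: [524.0, -265.7, 0.8]
orientation: [-0.045, 0.999, 0.0, -0.0]
force: [-0.8, -0.2, 0.1]
opening: 85.6
gripper_force: 0.0
```

Call:
drive_tool(steps=[[[0,0,0,0,0,0],[0,0,0,0,0,0],[0,0,0,0,0,0],[0,0,0,0,0,0],[0,0,0,0,0,0]]], fingers=55, squeeze=25)

```text
time_s: 2.7
position: [524.9, -264.9, 1.4]
orientation: [-0.045, 0.999, -0.0, 0.0]
force: [-0.1, 0.3, -0.1]
opening: 47.0
gripper_force: 0.0
```

Run:
```python
from h import *
s=manip.read_state(); print(s['time_s'],s['position'],s['force'],s['opening'],s['gripper_force'],yaw(s))
f=grab('wrist','w2.png');np.savez('w2',T=f['cam_to_world'],K=f['camera_matrix'])
```

```text
2.7 [ 524.91953857 -264.93563266    1.41200865] [-0.13937283  0.34346944 -0.12502109] 47.00080318567358 0.0 (np.float64(0.090864141958751), array([ 4.e-04, -1.e-04, -1.e+00]))
```

View pics/w2.png

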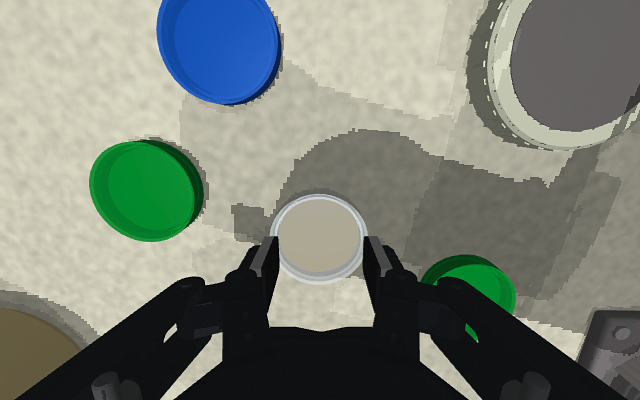

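Run:
```python
from h import *
d=np.load('w2.npz'); f=dict(camera_matrix=d['K'],cam_to_world=d['T'])
for z in (0,8,17): print(onz(f,319,236,z), onz(f,272,236,z),onz(f,366,236,z))
print(proj(f,[524,-265,17]),[proj(f,[525,-265+y,z]).round() for y in(-23.5,23.5) for z in (2,8,20,40)])
im=cv2.imread('pics/w2.png'); cv2.imwrite('pics/w2c.png',cv2.resize(im[180:300,220:420],None,fx=4,fy=4))
```

```text
[ 530.7973922  -265.59328741    0.        ] [ 533.68225495 -297.12164372    0.        ] [ 527.91369347 -234.07765246    0.        ]
[ 527.29445518 -265.85444676    8.        ] [ 530.04463298 -295.91084576    8.        ] [ 524.54538704 -235.81017521    8.        ]
[ 523.35365102 -266.14825103   17.        ] [ 525.95230827 -294.54869806   17.        ] [ 520.75604231 -237.7592633    17.        ]
[320.78807443 237.1378788 ] [array([285., 226.]), array([284., 230.]), array([281., 237.]), array([276., 253.]), array([356., 232.]), array([357., 236.]), array([360., 244.]), array([365., 260.])]
```

View pics/w2c.png

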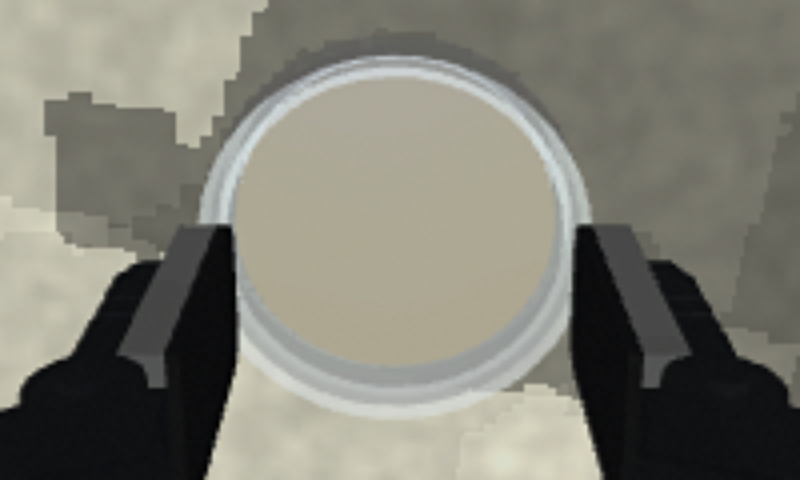

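The crop shows both pads at crop (233,225) and (577,225), overlapping the dish rim without touching it. They seem to be above the dish, so I check the height in the side view.

Run:
```python
from h import *
f=grab('side'); u,v=proj(f,[524,-266,17]); print(u,v,proj(f,[524,-266,0]),proj(f,[524,-266,60]),'z40@y-240',proj(f,[524,-242,0]))
u,v=int(u),int(v)
cv2.imwrite('pics/s2.png',cv2.resize(np.ascontiguousarray(f['color'][v-50:v+30,u-50:u+50,::-1]),None,fx=7,fy=7,interpolation=cv2.INTER_CUBIC)); print(u-50,v-50)
print(manip.read_state()['opening'])
```

```text
362.6254290021761 174.77122066217683 [362.24827657 178.95115368] [363.6038664  163.92732179] z40@y-240 [360.52955935 182.20080432]
312 124
46.70219118409144
```

View pics/s2.png

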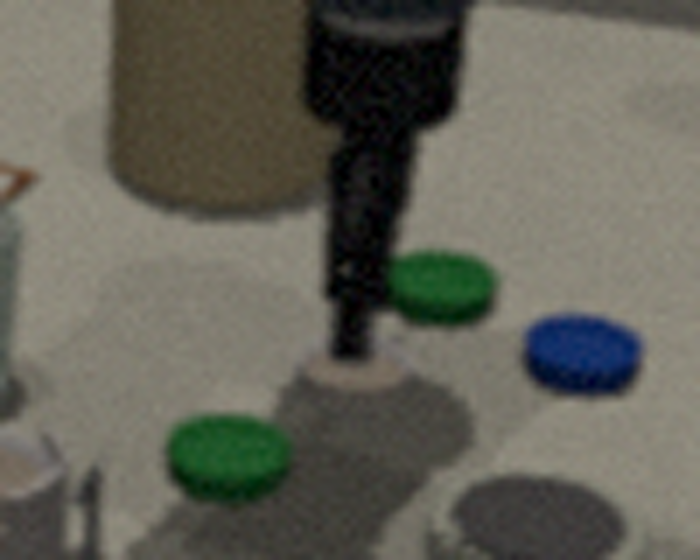

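The side crop shows the fingertips at crop (352,360), z ≈ 27 mm, just above the dish. So the tips sit about 20 mm farther back than the TCP suggests. I'll reopen and go lower in stages, watching the force.

Call:
drive_tool(steps=[[[0,0,0,0,0,0],[0,0,0,0,0,0],[0,0,0,0,0,0],[0,0,5,0,0,0],[0,0,12,0,0,0]]], fingers=100)

```text
time_s: 3.42
position: [524.8, -264.9, -11.2]
orientation: [-0.045, 0.999, 0.0, 0.0]
force: [-0.9, -0.4, -0.3]
opening: 85.2
gripper_force: 0.0
```

Call:
drive_tool(steps=[[[0,0,2,0,0,0],[0,0,4,0,0,0],[0,0,6,0,0,0],[0,0,8,0,0,0],[0,0,8,0,0,0]]])

```text
time_s: 4.05
position: [524.7, -264.9, -18.9]
orientation: [-0.045, 0.999, 0.0, -0.0]
force: [-0.4, -0.3, 0.5]
opening: 85.1
gripper_force: 0.0
```

Call:
drive_tool(steps=[[[0,0,0,0,0,0],[0,0,0,0,0,0],[0,0,0,0,0,0],[0,0,0,0,0,0],[0,0,0,0,0,0]]], fingers=55, squeeze=25)

```text
time_s: 4.68
position: [525.0, -265.1, -18.2]
orientation: [-0.045, 0.999, -0.0, 0.0]
force: [-1.3, 1.0, 5.3]
opening: 58.2
gripper_force: 26.4
```

Run:
```python
from h import *
s=manip.read_state(); print(s['time_s'],s['position'],s['force'],s['opening'],s['gripper_force'],yaw(s))
```

```text
4.675 [ 524.99975902 -265.06435105  -18.24762333] [-1.27462384  0.96460367  5.33508635] 58.181787782809025 26.418952345848083 (np.float64(0.09096297974474893), array([ 6.e-04, -3.e-04, -1.e+00]))
```

Call:
drive_tool(steps=[[[0,0,-4,0,0,0],[0,0,-15,0,0,0],[0,0,-40,0,0,0],[0,0,-75,0,0,0],[0,0,-115,0,0,0]]])

```text
time_s: 5.3
position: [524.4, -264.9, 97.4]
orientation: [-0.045, 0.999, 0.0, -0.0]
force: [1.2, 0.2, -0.6]
opening: 57.7
gripper_force: 26.9
```

Call:
drive_tool(steps=[[[-20,21,-15,0,0,0],[-55,58,-25,0,0,0],[-95,100,-30,0,0,0],[-128,134,-33,0,0,0],[-128,134,-33,0,0,0]]])

```text
time_s: 5.92
position: [641.7, -117.0, 129.1]
orientation: [-0.047, 0.999, 0.0, 0.0]
force: [0.0, -1.1, 0.3]
opening: 58.4
gripper_force: 26.9
```

Call:
drive_tool(steps=[[[0,0,0,0,0,0],[0,0,0,0,0,0],[0,0,0,0,0,0],[0,0,0,0,0,0],[0,0,0,0,0,0]]])

```text
time_s: 6.55
position: [640.0, -120.2, 129.3]
orientation: [-0.045, 0.999, 0.0, 0.0]
force: [-0.1, -0.2, 0.2]
opening: 58.0
gripper_force: 26.9
```

Run:
```python
from h import *
f=grab('wrist','w3.png');np.savez('w3',T=f['cam_to_world'],K=f['camera_matrix'])
s=manip.read_state(); print(s['time_s'],s['position'],s['force'],s['opening'],s['gripper_force'],yaw(s))
for z in(12,86):print(proj(f,[620,-12,z]))
```

```text
6.6 [ 640.02168102 -120.0649936   129.20542894] [-1.15958901 -0.1938178  -0.92381065] 58.413676452256 26.936335265636444 (np.float64(0.09058309848362382), array([-0., -0., -1.]))
[424.03244194 177.92176797]
[457.19979969 196.60041777]
```

View pics/w3.png

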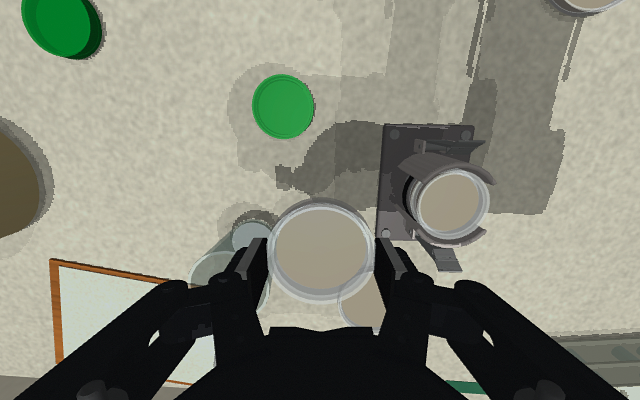

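The dish is held level at (322,252). The carrier's upper dish is centred at (450,203), and its base edge runs from (384,125) to (377,238).

Run:
```python
from h import *
im=cv2.imread('pics/w3.png'); d=np.load('w3.npz'); f=dict(camera_matrix=d['K'],cam_to_world=d['T']); print(d['K'][0,0])
def blob(seed,z,tol=30):
    m=(np.abs(im.astype(int)-im[seed[1],seed[0]]).sum(2)<tol).astype(np.uint8)
    m=cv2.morphologyEx(m,cv2.MORPH_OPEN,np.ones((3,3)))
    n,l,st,ce=cv2.connectedComponentsWithStats(m,connectivity=4);k=l[seed[1],seed[0]]
    c=max(cv2.findContours((l==k).astype(np.uint8),0,cv2.CHAIN_APPROX_NONE)[0],key=len)
    P=np.array([onz(f,*p[0],z)[:2] for p in c]).astype(np.float32)
    (cx,cy),r=cv2.minEnclosingCircle(P); e=cv2.fitEllipse(P); print(seed,st[k],ce[k].round(1),'circ',round(cx,1),round(cy,1),round(r,1),'ell',np.round(e[0],1),np.round(e[1],1))
blob((450,203),79); 
for z in (150,160,170): blob((322,250),z)
b=[onz(f,384,125,12),onz(f,377,238,12),onz(f,474,126,12)]; print(b)
v=b[1]-b[0]; print('yaw',np.arctan2(v[1],v[0]),np.linalg.norm(v)); v=b[2]-b[0]; print(np.arctan2(-v[0],v[1]),np.linalg.norm(v))
```

```text
275.46420174555124
(450, 203) [ 421  175   58   56 2547] [449.3 202.5] circ 627.6 -14.1 24.8 ell [627.9 -13.6] [46.7 48.9]
(322, 250) [ 276  210   92   79 5695] [320.8 249. ] circ 646.9 -119.5 27.8 ell [ 645.5 -119.7] [51.1 54.2]
(322, 250) [ 276  210   92   79 5695] [320.8 249. ] circ 641.8 -119.9 25.9 ell [ 640.5 -120.1] [47.7 50.5]
(322, 250) [ 276  210   92   79 5695] [320.8 249. ] circ 636.7 -120.4 24.1 ell [ 635.5 -120.6] [44.3 46.9]
[array([570.14708135, -62.63693724,  12.        ]), array([693.03806611, -51.53371781,  12.        ]), array([562.93917048,  27.77251093,  12.        ])]
yaw 0.0901055041356599 123.39155407240882
0.07955692216453199 90.69631909569742
```

Call:
drive_tool(steps=[[[1,30,0,0,0,0],[2,70,5,0,0,0],[2.3,100,20,0,0,0],[2.3,107.7,39,0,0,0],[2.3,107.7,39,0,0,0]]])

```text
time_s: 7.22
position: [626.8, -12.3, 88.7]
orientation: [-0.046, 0.999, -0.0, -0.002]
force: [0.2, -1.2, -0.2]
opening: 57.8
gripper_force: 27.0
```

Call:
drive_tool(steps=[[[0,0,0,0,0,0],[0,0,0,0,0,0],[0,0,0,0,0,0],[0,0,0,0,0,0],[0,0,0,0,0,0]]])

```text
time_s: 7.85
position: [628.1, -12.9, 90.3]
orientation: [-0.045, 0.999, 0.0, 0.0]
force: [-0.5, -0.1, -0.7]
opening: 58.2
gripper_force: 27.0
```

Run:
```python
from h import *
f=grab('wrist','w4.png');np.savez('w4',T=f['cam_to_world'],K=f['camera_matrix'])
s=manip.read_state(); print(s['time_s'],s['position'],s['force'],s['opening'],s['gripper_force'],yaw(s))
im=cv2.imread('pics/w4.png'); cv2.imwrite('pics/w4c.png',cv2.resize(im[90:320,190:450],None,fx=2.6,fy=2.6,interpolation=cv2.INTER_CUBIC))
```

```text
7.9 [628.05985413 -12.90993337  90.22556852] [0.05973311 0.21248053 0.08858659] 57.75466772370998 26.986168920993805 (np.float64(0.090764551270941), array([ 1.e-04, -0.e+00, -1.e+00]))
```

View pics/w4c.png

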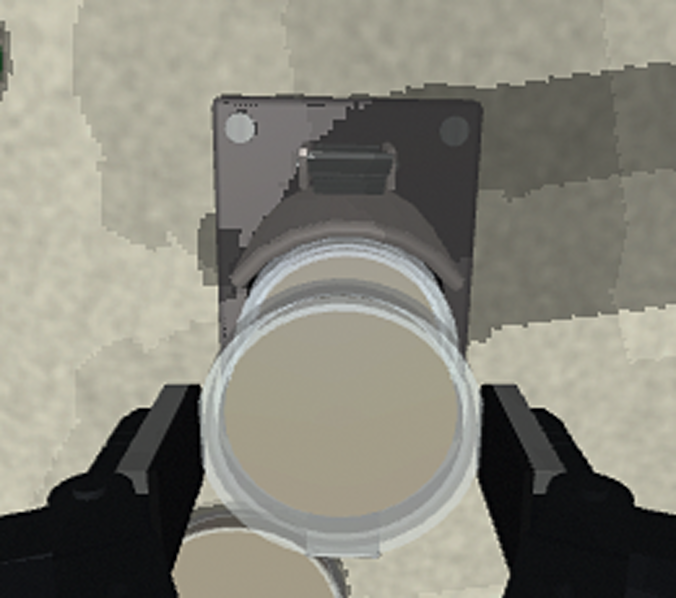

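The crop shows the held dish centred at crop (341,410). The carrier's wall arc ends at (238,280) and (460,285) with its rim top at (348,228). The catch is at (303–396,150) and the base corners at (215,97) and (482,100).

Run:
```python
from h import *
d=np.load('w4.npz'); f=dict(camera_matrix=d['K'],cam_to_world=d['T'])
ex=np.array([np.cos(.09),np.sin(.09)]); ey=np.array([-ex[1],ex[0]])
P=lambda u,v,z: onz(f,190+u/2.6,90+v/2.6,z)[:2]
mid=lambda a,b:(a+b)/2
bc=mid(P(215,97,12),P(482,100,12)); print('base',bc,'->axis',bc+64*ex,'w',np.linalg.norm(P(215,97,12)-P(482,100,12)))
c=mid(P(303,150,94),P(396,150,94)); print('catch',c,c+50*ex)
a=mid(P(238,280,86),P(460,285,86)); print('arc ends',a, np.linalg.norm(P(238,280,86)-P(460,285,86)))
r=P(348,228,86);print('rimtop',r,r+34.5*ex)
im=cv2.imread('pics/w4.png')
# lower dish rim / held dish
def xs(v): print(v,[P(202,v,124),P(480,v,124)])
for z in(116,125): print('held',z,P(202,410,z),P(480,410,z),mid(P(202,410,z),P(480,410,z)))
print('lowdish',mid(P(240,320,81),P(457,320,81)),P(346,241,81)+30*ex)
```

```text
base [565.46676496 -15.75843779] ->axis [629.20773987 -10.00621064] w 89.60326324270589
catch [574.67462093 -15.60571356] [624.47225758 -11.1117861 ]
arc ends [608.39250058 -12.41278569] 56.18915357010691
rimtop [594.44496579 -14.0041756 ] [628.80533508 -10.90336565]
held 116 [631.98544083 -43.17674828] [626.40847     17.95592852] [629.19695542 -12.61040988]
held 125 [627.42886245 -41.6803899 ] [622.19990211  15.63752554] [624.81438228 -13.02143218]
lowdish [620.08721638 -11.40866372] [628.76011289 -11.35124684]
```

Call:
drive_tool(steps=[[[-0.9,1.9,4,0,0,0],[-0.9,1.9,10,0,0,0],[-0.9,1.9,16,0,0,0],[-0.9,1.9,21,0,0,0],[-0.9,1.9,24,0,0,0]]])

```text
time_s: 8.52
position: [628.6, -10.9, 65.7]
orientation: [-0.045, 0.999, -0.0, -0.0]
force: [0.4, 0.4, -0.8]
opening: 58.1
gripper_force: 27.0
```

Call:
drive_tool(steps=[[[0,0,0.5,0,0,0],[0,0,1,0,0,0],[0,0,1.5,0,0,0],[0,0,1.5,0,0,0],[0,0,1.5,0,0,0]]])

```text
time_s: 9.15
position: [628.8, -10.9, 64.8]
orientation: [-0.045, 0.999, 0.0, 0.0]
force: [0.5, -0.5, -0.3]
opening: 58.1
gripper_force: 27.0
```

Call:
drive_tool(steps=[[[0,0,0.5,0,0,0],[0,0,1,0,0,0],[0,0,1,0,0,0],[0,0,1,0,0,0],[0,0,1,0,0,0]]])

```text
time_s: 9.78
position: [628.8, -10.9, 63.7]
orientation: [-0.045, 0.999, -0.0, 0.0]
force: [0.6, 0.4, -0.8]
opening: 57.9
gripper_force: 27.0
```

Call:
drive_tool(steps=[[[0,0,0.3,0,0,0],[0,0,0.6,0,0,0],[0,0,0.8,0,0,0],[0,0,0.8,0,0,0],[0,0,0.8,0,0,0]]])

```text
time_s: 10.4
position: [628.8, -10.9, 62.9]
orientation: [-0.045, 0.999, 0.0, 0.0]
force: [0.7, -0.8, -0.0]
opening: 58.0
gripper_force: 27.0
```

Call:
drive_tool(steps=[[[0,0,0.3,0,0,0],[0,0,0.6,0,0,0],[0,0,0.8,0,0,0],[0,0,0.8,0,0,0],[0,0,0.8,0,0,0]]])

```text
time_s: 11.02
position: [628.9, -10.9, 62.3]
orientation: [-0.045, 0.999, -0.0, 0.0]
force: [-1.6, 0.3, 3.7]
opening: 58.3
gripper_force: 27.3
```

Contact at 3.7 N, at the expected height. I let go.

Call:
drive_tool(steps=[[[0,0,0,0,0,0],[0,0,0,0,0,0],[0,0,0,0,0,0],[0,0,0,0,0,0],[0,0,0,0,0,0]]], fingers=100)

```text
time_s: 11.65
position: [628.8, -10.9, 62.0]
orientation: [-0.045, 0.999, 0.0, -0.0]
force: [0.6, -0.0, 0.0]
opening: 85.4
gripper_force: 0.0
```

Call:
drive_tool(steps=[[[0,0,-10,0,0,0],[0,0,-30,0,0,0],[0,0,-60,0,0,0],[0,0,-78,0,0,0],[0,0,-78,0,0,0]]])

```text
time_s: 12.28
position: [630.0, -10.8, 142.5]
orientation: [-0.045, 0.999, 0.0, 0.002]
force: [-0.5, 0.2, -0.9]
opening: 85.3
gripper_force: 0.0
```

Run:
```python
from h import *
f=grab('wrist','w5.png');np.savez('w5',T=f['cam_to_world'],K=f['camera_matrix'])
s=manip.read_state(); print(s['time_s'],s['position'],s['force'],s['opening'],yaw(s))
im=f['color'][:,:,::-1]
u,v=proj(f,[628.8,-11,96]).astype(int); print(u,v)
m=(np.abs(im.astype(int)-im[v,u]).sum(2)<30).astype(np.uint8); m=cv2.morphologyEx(m,cv2.MORPH_OPEN,np.ones((3,3)))
n,l,st,ce=cv2.connectedComponentsWithStats(m,connectivity=4);k=l[v,u]
c=max(cv2.findContours((l==k).astype(np.uint8),0,cv2.CHAIN_APPROX_NONE)[0],key=len)
P=np.array([onz(f,*p[0],96)[:2] for p in c]).astype(np.float32); print(st[k],cv2.fitEllipse(P),cv2.minEnclosingCircle(P))
cv2.imwrite('pics/w5c.png',cv2.resize(np.ascontiguousarray(im[v-100:v+90,u-120:u+120]),None,fx=3,fy=3,interpolation=cv2.INTER_CUBIC))
```

```text
12.325 [629.06288872 -10.7090504  140.76206576] [ 0.61315959 -0.17161713 -0.49301064] 85.31562876989415 (np.float64(0.09073466232490822), array([ 1.5e-03,  6.0e-04, -1.0e+00]))
320 205
[ 291  177   61   57 2728] ((628.8162231445312, -11.057402610778809), (48.62367630004883, 49.202884674072266), 8.74526309967041) ((628.9502563476562, -10.997308731079102), 25.05539321899414)
```

View pics/w5c.png

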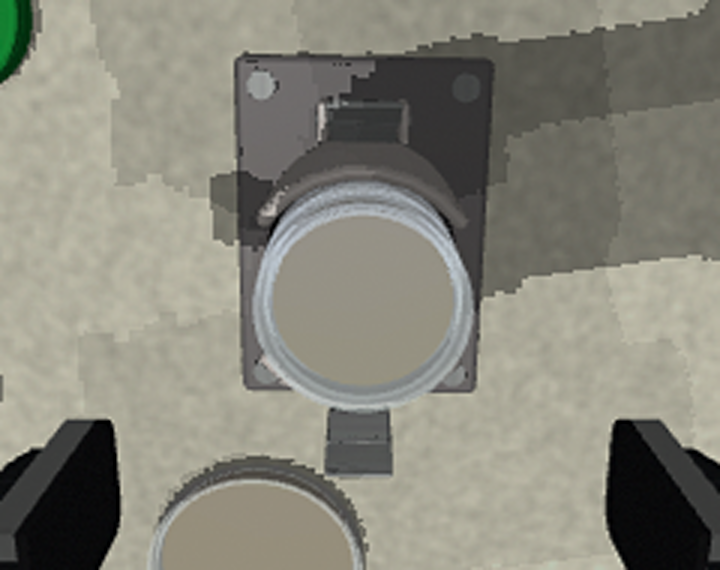

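The crop shows the dish lying flat and centred in the well at crop (363,298). The base corners are (236,57), (494,62), (246,389) and (476,387), and the far catch is at (360,440). I refine the axis and plan the lid.

Run:
```python
from h import *
d=np.load('w5.npz'); f=dict(camera_matrix=d['K'],cam_to_world=d['T'])
P=lambda u,v,z: onz(f,200+u/3,105+v/3,z)[:2]
C=[P(236,57,12),P(494,62,12),P(246,389,12),P(476,387,12)]; print(np.array(C).round(1),'centre',np.mean(C,0))
for a,b in((0,3),(1,2)): print((C[a]+C[b])/2,np.linalg.norm(C[a]-C[b]),'exp 157.6')
print('bolts',[P(*q,13).round(1) for q in((262,85),(467,87),(268,374),(455,374))],np.mean([P(*q,13) for q in((262,85),(467,87),(268,374),(455,374))],0))
a=P(320,102,94);b=P(408,102,94);c=P(327,408,94);e=P(392,408,94);print('catch',(a+b)/2,(c+e)/2,P(360,473,94))
print('arc',(P(262,220,86)+P(465,225,86))/2)
s=manip.read_state(); print('to lid hover',shift([492,244,190],s))
```

```text
[[569.7 -60.7]
 [563.1  29.5]
 [695.3 -50.8]
 [686.2  39.2]] centre [628.55865362 -10.70518291]
[627.91816545 -10.77150818] 153.4886916778267 exp 157.6
[629.1991418  -10.63885764] 154.5787289926473 exp 157.6
bolts [array([578.3, -51. ]), array([572.4,  21. ]), array([687.7, -42.4]), array([681.1,  30.1])] [629.87778565 -10.57276448]
catch [575.27873331 -15.34460912] [661.27765389  -8.74348282] [682.09124504  -6.71488033]
arc [608.6406448  -12.38203462]
to lid hover [113.3 266.1 -49.3]
```

Call:
drive_tool(steps=[[[20,47,-20,0,0,0],[45,104,-30,0,0,0],[68,160,-30,0,0,0],[91,213,-30,0,0,0],[113,266,-30,0,0,0]]])

```text
time_s: 12.95
position: [490.4, 245.0, 169.0]
orientation: [-0.045, 0.999, -0.0, -0.001]
force: [0.8, 0.3, 0.9]
opening: 85.9
gripper_force: 0.0
```

Call:
drive_tool(steps=[[[0,0,0,0,0,0],[0,0,0,0,0,0],[0,0,0,0,0,0],[0,0,0,0,0,0],[0,0,0,0,0,0]]])

```text
time_s: 13.58
position: [492.4, 243.1, 170.0]
orientation: [-0.045, 0.999, -0.0, -0.0]
force: [0.3, 0.0, 0.8]
opening: 85.2
gripper_force: 0.0
```

Run:
```python
from h import *
f=grab('wrist','w6.png');np.savez('w6',T=f['cam_to_world'],K=f['camera_matrix'])
s=manip.read_state(); print(s['time_s'],s['position'],s['force'],s['opening'],yaw(s))
im=f['color'][:,:,::-1]; g=cv2.cvtColor(np.ascontiguousarray(im),cv2.COLOR_BGR2GRAY)
pk=proj(f,[492,244,54]); print(pk)
m=(g<75).astype(np.uint8); n,l,st,ce=cv2.connectedComponentsWithStats(m)
for i in range(1,n):
    if 150<st[i,4]<6000 and np.hypot(*(ce[i]-pk))<90: print('dark',st[i],ce[i].round(1),onz(f,*ce[i],54).round(1))
c=cv2.HoughCircles(cv2.medianBlur(g,3),cv2.HOUGH_GRADIENT,1,15,param1=120,param2=18,minRadius=8,maxRadius=60)
for u,v,r in c[0]:
    if np.hypot(u-pk[0],v-pk[1])<70: print(u,v,r,g[int(v),int(u)],'z54',onz(f,u,v,54).round(1),(np.linalg.norm(onz(f,u+r,v,54)-onz(f,u,v,54))).round(1),'z22',onz(f,u,v,22).round(1),'z2',onz(f,u,v,2).round(1),(np.linalg.norm(onz(f,u+r,v,10)-onz(f,u,v,10))).round(1))
```

```text
13.625 [492.37340702 243.30936079 170.06161752] [-0.67334745 -0.70976158  0.86720423] 85.39346797534357 (np.float64(0.08981312776340707), array([-0.,  0., -1.]))
[321.62818104 187.18635283]
dark [316 179  24  28 536] [327.6 192.9] [497.7 250.9  54. ]
327.5 184.5 36.3 6 z54 [488.5 250.   54. ] 38.6 z22 [495.8 251.4  22. ] z2 [500.4 252.3   2. ] 44.6
275.5 137.5 39.0 141 z54 [444.6 192.7  54. ] 39.6 z22 [447.  187.7  22. ] z2 [448.5 184.6   2. ] 45.7
347.5 151.5 18.1 85 z54 [452.  267.1  54. ] 18.6 z22 [455.2 270.5  22. ] z2 [457.3 272.6   2. ] 21.5
```

Run:
```python
from h import *
from scipy.optimize import least_squares
im=cv2.imread('pics/w6.png'); g=cv2.cvtColor(im,cv2.COLOR_BGR2GRAY); d=np.load('w6.npz'); f=dict(camera_matrix=d['K'],cam_to_world=d['T'])
n,l,st,ce=cv2.connectedComponentsWithStats((g<75).astype(np.uint8)); k=l[193,327]
c=max(cv2.findContours((l==k).astype(np.uint8),0,cv2.CHAIN_APPROX_NONE)[0],key=len)[:,0]
c=c[c[:,1]>=195]
P=np.array([onz(f,*p,54)[:2] for p in c])
r=least_squares(lambda q:np.hypot(*(P-q[:2]).T)-q[2],[499,251,13]); print('knob top',r.x,np.abs(r.fun).max())
# lid edge radial scan from plate centre
for z,R0,R1 in((2.5,36,56),):
    pts=[]
    cu=proj(f,[499,251,z])
    for a in np.radians(range(0,360,10)):
        prof=[g[tuple(np.round(proj(f,[499+rr*np.cos(a),251+rr*np.sin(a),z])[::-1]).astype(int))] for rr in range(R0,R1)]
        pts.append((int(np.degrees(a)),R0+int(np.argmax(np.abs(np.diff(np.array(prof,float)))))))
    print(z,pts)
```

```text
knob top [500.36816514 251.56099854  12.32422151] 0.8369905211314173
2.5 [(0, 49), (10, 49), (20, 49), (29, 49), (40, 36), (50, 42), (59, 48), (70, 46), (80, 54), (90, 44), (100, 45), (110, 44), (119, 44), (130, 44), (140, 39), (150, 39), (160, 37), (170, 36), (180, 36), (190, 36), (200, 43), (210, 49), (220, 43), (230, 44), (239, 52), (250, 39), (260, 41), (270, 45), (280, 45), (290, 45), (300, 44), (310, 46), (320, 47), (330, 47), (340, 48), (350, 49)]
```

Call:
drive_tool(steps=[[[-5,4,40,0,0,0],[-8.9,7.2,85,0,0,0],[-8.9,7.2,120,0,0,0],[-8.9,7.2,140,0,0,0],[-8.9,7.2,148,0,0,0]]])

```text
time_s: 14.25
position: [499.9, 251.1, 20.9]
orientation: [-0.045, 0.999, -0.001, -0.001]
force: [0.5, 0.5, 0.4]
opening: 85.5
gripper_force: 0.0
```

Call:
drive_tool(steps=[[[0,0,0,0,0,0],[0,0,0,0,0,0],[0,0,0,0,0,0],[0,0,0,0,0,0],[0,0,0,0,0,0]]], fingers=15, squeeze=70)

```text
time_s: 14.88
position: [500.8, 252.0, 23.4]
orientation: [-0.046, 0.999, 0.0, 0.001]
force: [-1.5, -0.6, 5.8]
opening: 21.1
gripper_force: 68.4
```

Call:
drive_tool(steps=[[[0,0,0,0,0,0],[0,0,0,0,0,0],[0,0,0,0,0,0],[0,0,0,0,0,0],[0,0,0,0,0,0]]])

```text
time_s: 15.5
position: [500.9, 252.1, 23.4]
orientation: [-0.046, 0.999, 0.0, 0.001]
force: [-1.9, -1.7, 5.0]
opening: 20.9
gripper_force: 68.4
```

Run:
```python
from h import *
s=manip.read_state(); print(s['time_s'],s['position'],s['force'],s['opening'],s['gripper_force'],yaw(s))
```

```text
15.5 [500.85313203 252.05972289  23.3878556 ] [-1.85586043 -1.72736313  4.98221609] 20.876496904900126 68.38829398155212 (np.float64(0.09119123496139953), array([ 1.6e-03,  8.0e-04, -1.0e+00]))
```

Call:
drive_tool(steps=[[[0,0,-3,0,0,0],[0,0,-12,0,0,0],[0,0,-35,0,0,0],[0,0,-70,0,0,0],[0,0,-110,0,0,0]]])

```text
time_s: 16.12
position: [499.9, 251.4, 133.1]
orientation: [-0.045, 0.999, -0.0, -0.0]
force: [0.1, 0.2, -1.3]
opening: 21.3
gripper_force: 68.7
```

Call:
drive_tool(steps=[[[0,0,-10,0,0,0],[0,0,-10,0,0,0],[0,0,-10,0,0,0],[0,0,-10,0,0,0],[0,0,-10,0,0,0]]])

```text
time_s: 16.75
position: [500.0, 251.5, 141.3]
orientation: [-0.045, 0.999, -0.0, -0.001]
force: [-0.3, 0.1, -1.2]
opening: 21.3
gripper_force: 68.7
```

Run:
```python
from h import *
f=grab('wrist','w7.png');np.savez('w7',T=f['cam_to_world'],K=f['camera_matrix'])
s=manip.read_state(); p=s['position'];print(s['time_s'],p,s['force'],s['ft_torque'],s['opening'],s['gripper_force'],yaw(s))
im=f['color']; g=cv2.cvtColor(im,cv2.COLOR_RGB2GRAY)
m=((g>95)).astype(np.uint8)
# expected lid plate z & flange z: grasp +43 => offset from TCP
for n,dz,r in(('plate',22-23.4,41),('flange',2.5-23.4,46)):
    z=p[2]+dz
    for a in range(90,271,15):
        t=np.radians(a)
        prof=[g[tuple(np.round(proj(f,[p[0]+rr*np.cos(t),p[1]+rr*np.sin(t),z])[::-1]).astype(int))] for rr in range(28,58)]
        e=np.abs(np.diff(np.array(prof,float))); i=np.argsort(e)[::-1][:3]; print(n,a,[(28+int(j),int(e[j])) for j in i])
c=cv2.HoughCircles(cv2.medianBlur(g,3),cv2.HOUGH_GRADIENT,1,10,param1=120,param2=20,minRadius=40,maxRadius=100); print(c[0][:4] if c is not None else None)
```

```text
16.8 [500.13109212 251.602987   141.51476446] [ 0.79573671 -0.47231853 -0.42563022] [ 0.02156842 -0.05583858 -0.02040559] 21.094476290888995 68.66507649421692 (np.float64(0.09078121024646488), array([-8.e-04, -7.e-04, -1.e+00]))
plate 90 [(40, 60), (32, 28), (50, 10)]
plate 105 [(41, 57), (40, 24), (55, 17)]
plate 120 [(43, 80), (41, 15), (40, 13)]
plate 135 [(40, 36), (38, 27), (45, 9)]
plate 150 [(42, 48), (40, 19), (46, 11)]
plate 165 [(40, 20), (47, 16), (43, 13)]
plate 180 [(40, 21), (44, 12), (47, 9)]
plate 195 [(55, 75), (43, 24), (40, 21)]
plate 210 [(43, 57), (42, 57), (47, 37)]
plate 225 [(42, 121), (39, 92), (40, 58)]
plate 240 [(34, 86), (44, 37), (45, 26)]
plate 255 [(43, 75), (54, 8), (50, 7)]
plate 270 [(41, 69), (55, 15), (40, 5)]
flange 90 [(45, 48), (44, 24), (51, 13)]
flange 105 [(45, 90), (46, 10), (44, 6)]
flange 120 [(49, 71), (46, 25), (45, 4)]
flange 135 [(39, 50), (40, 35), (37, 28)]
flange 150 [(42, 29), (40, 20), (38, 19)]
flange 165 [(40, 20), (37, 20), (45, 6)]
flange 180 [(37, 20), (41, 13), (45, 11)]
flange 195 [(54, 70), (40, 20), (37, 15)]
flange 210 [(47, 75), (45, 26), (46, 18)]
flange 225 [(41, 118), (45, 30), (39, 16)]
flange 240 [(40, 111), (41, 108), (35, 99)]
flange 255 [(44, 94), (43, 94), (33, 86)]
flange 270 [(45, 58), (46, 51), (44, 25)]
[[181.5  84.5  45. ]
 [321.5 223.5  60.9]
 [192.5  78.5  52.7]
 [320.5 234.5  66.6]]
```

Call:
drive_tool(steps=[[[-15,-39,-8,0,0,0],[-33,-86,-8,0,0,0],[-51,-133,-8,0,0,0],[-69,-180,-8,0,0,0],[-87,-226,-8,0,0,0]]])

```text
time_s: 17.42
position: [608.0, 33.0, 149.9]
orientation: [-0.045, 0.999, -0.0, -0.0]
force: [-0.1, 0.1, -1.5]
opening: 21.1
gripper_force: 68.7
```

Call:
drive_tool(steps=[[[-10,-27,0,0,0,0],[-16,-42,0,0,0,0],[-17.6,-47,0,0,0,0],[-17.6,-47,0,0,0,0],[-17.6,-47,0,0,0,0]]])

```text
time_s: 18.05
position: [629.0, -9.6, 150.3]
orientation: [-0.046, 0.999, 0.0, 0.0]
force: [0.4, -0.2, -0.8]
opening: 21.0
gripper_force: 68.8
```

Call:
drive_tool(steps=[[[0,0,0,0,0,0],[0,0,0,0,0,0],[0,0,0,0,0,0],[0,0,0,0,0,0],[0,0,0,0,0,0]]])

```text
time_s: 18.68
position: [629.3, -10.7, 150.1]
orientation: [-0.045, 0.999, -0.0, 0.0]
force: [-0.0, -0.8, -1.9]
opening: 21.3
gripper_force: 68.8
```

Run:
```python
from h import *
s=manip.read_state(); p=s['position'];print(s['time_s'],p,s['force'],s['ft_torque'],s['opening'],yaw(s),shift([629,-10.7,112],s))
```

```text
18.675 [629.26414978 -10.65666009 150.09859091] [-0.01702657 -0.82042697 -1.93936407] [-0.00148887 -0.01090392 -0.04383647] 21.254204962138495 (np.float64(0.09074799110145902), array([ 0., -0., -1.])) [ 0.3 -0.  38.1]
```

Call:
drive_tool(steps=[[[0.3,0,10,0,0,0],[0.3,0,20,0,0,0],[0.3,0,30,0,0,0],[0.3,0,35,0,0,0],[0.3,0,38,0,0,0]]])

```text
time_s: 19.3
position: [628.9, -10.7, 111.7]
orientation: [-0.045, 0.999, -0.0, -0.0]
force: [0.2, -0.1, -1.3]
opening: 21.0
gripper_force: 68.8
```

Call:
drive_tool(steps=[[[0,0,1,0,0,0],[0,0,2,0,0,0],[0,0,3,0,0,0],[0,0,4,0,0,0],[0,0,4,0,0,0]]])

```text
time_s: 19.92
position: [628.9, -10.6, 108.0]
orientation: [-0.045, 0.999, 0.0, -0.0]
force: [0.6, 0.1, -2.1]
opening: 21.2
gripper_force: 68.8
```

Call:
drive_tool(steps=[[[0,0,0.7,0,0,0],[0,0,1.3,0,0,0],[0,0,2,0,0,0],[0,0,2.5,0,0,0],[0,0,2.5,0,0,0]]])

```text
time_s: 20.55
position: [628.9, -10.7, 105.6]
orientation: [-0.045, 0.999, -0.0, -0.0]
force: [0.8, 0.0, -1.6]
opening: 21.2
gripper_force: 68.8
```

Call:
drive_tool(steps=[[[0,0,0.8,0,0,0],[0,0,1.6,0,0,0],[0,0,2.4,0,0,0],[0,0,3.2,0,0,0],[0,0,3.2,0,0,0]]])

```text
time_s: 21.18
position: [629.4, -10.7, 103.2]
orientation: [-0.045, 0.999, -0.0, 0.001]
force: [-2.3, -0.1, 5.4]
opening: 21.3
gripper_force: 69.7
```

Call:
drive_tool(steps=[[[0,0,0.8,0,0,0],[0,0,1.6,0,0,0],[0,0,2.4,0,0,0],[0,0,3.2,0,0,0],[0,0,3.2,0,0,0]]])

```text
time_s: 21.8
position: [629.8, -10.8, 100.9]
orientation: [-0.046, 0.999, -0.0, 0.001]
force: [-1.8, -0.1, 8.5]
opening: 21.6
gripper_force: 70.2
```

Call:
drive_tool(steps=[[[0,0,0.8,0,0,0],[0,0,1.6,0,0,0],[0,0,2.4,0,0,0],[0,0,3.2,0,0,0],[0,0,3.2,0,0,0]]])

```text
time_s: 22.42
position: [630.2, -10.8, 98.8]
orientation: [-0.046, 0.999, -0.0, 0.002]
force: [-3.9, 0.5, 13.4]
opening: 21.0
gripper_force: 70.8
```

Call:
drive_tool(steps=[[[0,0,0.8,0,0,0],[0,0,1.6,0,0,0],[0,0,2.4,0,0,0],[0,0,3.2,0,0,0],[0,0,3.2,0,0,0]]])

```text
time_s: 23.05
position: [630.0, -10.8, 94.7]
orientation: [-0.046, 0.999, -0.0, 0.002]
force: [-3.3, 0.3, 9.0]
opening: 21.2
gripper_force: 70.2
```

Call:
drive_tool(steps=[[[0,0,1,0,0,0],[0,0,2,0,0,0],[0,0,3,0,0,0],[0,0,3,0,0,0],[0,0,3,0,0,0]]])

```text
time_s: 23.68
position: [629.8, -10.8, 93.4]
orientation: [-0.046, 0.999, -0.0, 0.002]
force: [-7.8, 0.7, 18.1]
opening: 21.0
gripper_force: 71.5
```

Call:
drive_tool(steps=[[[0,0,1,0,0,0],[0,0,2,0,0,0],[0,0,2,0,0,0],[0,0,2,0,0,0],[0,0,2,0,0,0]]])

```text
time_s: 24.3
position: [629.8, -10.9, 93.1]
orientation: [-0.046, 0.999, -0.001, 0.002]
force: [-11.2, 4.1, 26.3]
opening: 21.1
gripper_force: 72.6
```

Call:
drive_tool(steps=[[[0,0,-1,0,0,0],[0,0,-2,0,0,0],[0,0,-3,0,0,0],[0,0,-4.5,0,0,0],[0,0,-4.5,0,0,0]]])

```text
time_s: 24.92
position: [629.7, -10.8, 94.0]
orientation: [-0.046, 0.999, -0.0, 0.001]
force: [-1.6, 1.4, 8.2]
opening: 21.2
gripper_force: 70.2
```

Call:
drive_tool(steps=[[[0,0,-1,0,0,0],[0,0,-2,0,0,0],[0,0,-3,0,0,0],[0,0,-3,0,0,0],[0,0,-3,0,0,0]]])

```text
time_s: 25.55
position: [629.1, -10.7, 94.6]
orientation: [-0.045, 0.999, -0.0, -0.0]
force: [3.9, -1.0, -4.7]
opening: 21.1
gripper_force: 68.7
```

Pulling up meets resistance at the latched height, so both catches hold. I relax and let go.

Call:
drive_tool(steps=[[[0,0,1,0,0,0],[0,0,1,0,0,0],[0,0,1,0,0,0],[0,0,1,0,0,0],[0,0,1,0,0,0]]])

```text
time_s: 26.18
position: [629.1, -10.7, 94.5]
orientation: [-0.045, 0.999, -0.0, 0.0]
force: [2.0, -0.7, 0.0]
opening: 21.3
gripper_force: 69.3
```

Call:
drive_tool(steps=[[[0,0,0,0,0,0],[0,0,0,0,0,0],[0,0,0,0,0,0],[0,0,0,0,0,0],[0,0,0,0,0,0]]], fingers=100)

```text
time_s: 26.8
position: [628.9, -10.6, 94.3]
orientation: [-0.045, 0.999, 0.0, -0.0]
force: [0.3, -0.3, -0.5]
opening: 85.3
gripper_force: 0.0
```

Call:
drive_tool(steps=[[[0,0,-8,0,0,0],[0,0,-25,0,0,0],[0,0,-50,0,0,0],[0,0,-76,0,0,0],[0,0,-76,0,0,0]]])

```text
time_s: 27.42
position: [630.5, -10.7, 173.6]
orientation: [-0.045, 0.999, 0.0, 0.003]
force: [1.1, -0.4, -0.1]
opening: 85.9
gripper_force: 0.0
```

Call:
drive_tool(steps=[[[0,0,0,0,0,0],[0,0,0,0,0,0],[0,0,0,0,0,0],[0,0,0,0,0,0],[0,0,0,0,0,0]]])

```text
time_s: 28.05
position: [628.9, -10.7, 170.2]
orientation: [-0.045, 0.999, -0.0, -0.0]
force: [-0.1, -0.3, 0.1]
opening: 85.0
gripper_force: 0.0
```

Run:
```python
from h import *
f=grab('wrist','w8.png');np.savez('w8',T=f['cam_to_world'],K=f['camera_matrix'])
s=manip.read_state(); p=s['position'];print(s['time_s'],p,s['force'],s['opening'])
g=cv2.cvtColor(f['color'],cv2.COLOR_RGB2GRAY)
# knob width -> height; diagonal edge radii for latched (plate z 93, flange 73.5) and sprung-up (104) hypotheses
n,l,st,ce=cv2.connectedComponentsWithStats((g<75).astype(np.uint8)); u,v=proj(f,[629,-10.8,125]); print(u,v,[ (st[i],ce[i].round(1)) for i in range(1,n) if 200<st[i,4]<5000 and np.hypot(ce[i][0]-u,ce[i][1]-v)<40])
for z in(93,104,):
    r=[]
    for a in (20,45,70,95,265,290,315,340,5,175,185):
        t=np.radians(a)
        prof=np.array([g[tuple(np.round(proj(f,[629+q*np.cos(t),-10.8+q*np.sin(t),z])[::-1]).astype(int))] for q in np.arange(34,50,.5)],float)
        e=np.abs(np.diff(prof)); r.append((a,34+.5*int(e.argmax()),int(e.max())))
    print(z,r)
```

```text
28.1 [628.92430636 -10.68135423 170.19877306] [-0.45285171 -0.94015464 -0.47318685] 85.20563070921774
320.6442370247512 207.96364518136565 [(array([305, 186,  32,  37, 923], dtype=int32), array([320.5, 204.4]))]
93 [(20, 41.0, 9), (45, 41.5, 28), (70, 40.5, 39), (95, 41.5, 39), (265, 43.0, 89), (290, 41.0, 97), (315, 41.0, 68), (340, 41.0, 24), (5, 41.5, 73), (175, 43.5, 35), (185, 42.0, 22)]
104 [(20, 35.5, 7), (45, 37.0, 64), (70, 38.0, 36), (95, 40.0, 43), (265, 41.5, 57), (290, 38.0, 31), (315, 40.0, 74), (340, 36.0, 11), (5, 47.5, 75), (175, 47.5, 26), (185, 43.5, 22)]
```

The plate edge fits a 41 mm radius all the way round at z = 93, so the lid is home and level. Handing in.

```bash
python3 -c "
from cell import manip
print(manip.close_job())"
```

```text
the job is handed in; nothing more can be done
None
```

I set the small dish on the other two and pressed the lid down. Both catches appear to hold it: it resisted an upward pull, and afterwards it measured level at latched height. I handed the job in at about 28 s with the gripper clear; no verdict came back.

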